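# Gauge the opening of a glue press with a taper gauge

### The arm

A 7-joint arm with a two-finger parallel gripper is mounted at the origin on the work surface. World frame = base frame: x ahead of the robot, y to its left, z up, the work surface at z = 0. Lengths are in m, angles in rad, forces in N, time in s.
With the tool pointing down it reaches from about 0.425 to 0.975 m from the base axis. Payload 16.7 kg.
Tool frame: the origin (TCP) lies on the centre line of the jaws, within the pads' length; the fingertips stand 22 mm ahead of it and the grasp point (between the pads) lies 3 mm ahead of it; z points along the fingers, y is the direction in which the jaws open and shut (so a half turn about z gives the same grasp; the last joint's range is limited). The gripper opens to 85 mm and grips with 20 to 120 N. Pads are 22 mm wide; open, the fingers measure 114 mm over their backs; the gripper's body (76 mm by 85 mm) begins 54 mm behind the grasp point. The pads swing forward as they close: fully open they stand 13 mm farther back than shut.
Start: joints at [1.111, 0.426, 0.074, 1.606, -0.034, 1.111, -0.067], TCP at [0.206, -0.643, 0.253] pointing down, gripper open.
Joint ranges: [-2.85, 2.85], [-0.5, 2.14], [-1.23, 1.37], [0.21, 2.46], [-1.02, 4.16], [0.16, 2.05], [-2.73, 2.73]. Speed limits (rad/s): [1.89, 1.89, 2.39, 2.39, 3.01, 3.01, 3.01].

### API

Orientations are given as [roll, pitch, yaw] about the fixed x, y, z axes, in that order (R = Rz(yaw) Ry(pitch) Rx(roll)).
In Python, from cell import ctrl gives the robot as it stands.
- The arm moves only by the shell command python3 -m inch 'ROWS'. ROWS is JSON, a list of rows, each a list of 7 numbers: the turn, a rotation vector about the world's x, y, z in rad, then the shift along the world's x, y, z in mm, then the finger opening in mm, from 0 to 85.4. A call has exactly 5 rows; each row shifts and turns the commanded pose from where the row before left it; what a row does not reach is not made up. A row lasts 1/10 s, in which the tool goes at most 50 mm and 8.59 degrees, less where a joint would pass 70% of its speed; a pose out of reach is approached as far as the arm can. A call with a gripper value outside its range is refused whole. The fingers move at their own pace and stop on an object; the grip force is fixed at half the most. Time passes only in rows, so rows that do not move let the fingers close, or fill a call up. It gives the time, the measured TCP pose, the force and the opening at its end, in the units of the state.
- ctrl.observe(): the state, without advancing time (a new reading comes with each control period).
- ctrl.capture(name): name is "scene" or "top" or "wrist"; returns (picture, depth): 420x560x3 uint8, red, green, blue; 420x560 float32, m along the optical axis (not along the pixel's ray), 0 where there is no reading.
- ctrl.camera_model(name): a dict with "camera_matrix" (3x3 intrinsics, pixels), "T" (4x4, takes a point from camera to world coordinates); the wrist camera has in their place "T_tool_cam" (4x4, takes a point from camera to tool coordinates, whose origin is the TCP and whose axes are the flange's). Camera axes: x right, y up, looking along -z (the intrinsics and any distortion apply to the point x, -y, -z); pixel columns grow to the right and rows downward; lengths in m; the calibration is good to about 2 mm. A picture is of the moment at which its call begins: read the wrist's pose just before it. camera_model takes no time and is no camera call.
- ctrl.finish_job(): hands the job in, once; it reports no verdict.
The state is a dict: "clock": time; "joint_pos": joint angles; "qd": joint speeds; "joint_torque": joint torques, N m; "tool_pos": TCP position; "orientation": TCP orientation; "contact_force": force on the tool from outside, world axes, zero at the start; "wrist_torque": the same for the moment, N m; "width": finger opening in m.
Only numpy, scipy, OpenCV 4.12 (cv2) and the standard library are available. Lean on these libraries where they do the work, as an engineer would, in place of code of your own. Each camera call takes 0.05 s, during which the arm holds its last target.

### The job

Check how far the little glue press is open: pick up the taper gauge by its handle, lay its blade flat on the press's base board, and slide the thin end straight in under the sprung upper board until it drags snugly between the two boards, without forcing it (it should lift the upper board by less than about 3 mm). Finish while still gripping the gauge by its handle and holding it there, at that depth, and leave everything else on the bench alone.

Things in the scene. Friction and masses are not known exactly. Their poses are not given: they have to be found in the camera images.
- gauge: Loose taper gauge, 0.14 kg, lying flat: steel wedge blade, upright dark wood handle 30 (x) x 18 (y) x 52 mm tall, gripped across y. Origin under the handle's middle, level with the flat underside; z up, x along the blade to its thin tip. Blade 22 mm wide, x = 14 to 130 mm; top slopes evenly from 2.5 mm thick at the tip to 11.8 mm at the handle (1 mm per 12.5 mm).
- gauge_tip (a point): Middle of the blade's thin end, on the underside, 130 mm from the gauge's origin; axes as the gauge's.
- press: Glue press, fixed. Origin on the bench, below the middle of the upper board's front lower edge; z up, x horizontal into the gap (the way the gauge goes in). Dark wood base x = -150 to 90, y = -75 to 75 mm, flat top at z = 30 mm; before the upper board (x < 0) it is a bare apron to lay the gauge on. Steel posts 14 mm thick at x = 45, y = +-66 mm, up to z = 107 mm.
- bridge: Upper half of the press: steel bridge on the posts with the sprung light wood upper board (y 110, x 85, 16 mm thick) hanging from it. Origin: middle of that board's front lower edge when down; axes as the press's. Its height over the base's top is the press's opening, 5 to 8 mm, varying. Highest point 65 mm above the origin.
- upper_edge (a point): Middle of the front lower edge of the sprung upper board (moves with the board).
- upper_board (a joint): How far the sprung upper board has been lifted, in m: 0 when down on its stop, up to 0.012. Springs and its weight press it down with about 4.5 N at the stop, 1.5 N more for each mm lifted. Once it touches, the gauge drags with some 4 to 8 N along the blade; before that it slides almost freely, unless pressed down.
- paint_jar: Bystander, to be left alone: closed amber glass jar, 72 mm across, 95 mm tall.
- paint_tin: Bystander, to be left alone: closed steel tin, 84 mm across, 110 mm tall.
- lacquer_bowl: Bystander, to be left alone: red lacquer bowl, 120 mm across, 55 mm tall.
- spatula: Bystander, to be left alone: spatula lying flat.
- brush: Bystander, to be left alone: brush lying flat.
- sanding_block: Bystander, to be left alone: cork sanding block, 90 x 55 x 35 mm.
- small_vase: Bystander, to be left alone: small red vase, 96 mm across, 205 mm tall.
Things that resemble listed ones, but are neither listed nor needed, are in the scene too. Leave any green or orange look-alike of the gauge alone.

How it is judged:
On the way:
1. the gauge is picked up, held in the fingers clear of the bench (height (world z) of gauge above 0.032 m and contact force between the fingers and gauge above 5 N), for 0.2 s.
At the end, for the whole second after the job is handed in: Still gripped and still. Blade flat on the base (4 degrees, tip under 2.5 mm up), straight (11 degrees), tip over 15 mm past the upper board's front edge, within 45 mm of its middle; bears on the upper board over 1.5 N and on the base over 0.5 N, lifting the board less than 3 mm (contact force between the fingers and gauge above 5 N and contact force between gauge and bridge above 1.5 N and value of joint upper_board below 0.003 m and contact force between gauge and press above 0.5 N and x of gauge_tip in the frame of press above 0.015 m and y of gauge_tip in the frame of press between -0.045 and 0.045 m and z of gauge_tip in the frame of press below 0.0325 m and angle between the z axis of gauge and the z axis of press, either way round below 0.07 rad and angle between the x axis of gauge and the x axis of press, either way round below 0.2 rad and linear speed of gauge below 0.01 m/s); the arm keeps its last pose, push and grip.
It fails at once if the gauge is forced: the upper board lifted more than 4 mm (value of joint upper_board above 0.004 m).
It fails at once if another thing on the bench is disturbed (moved more than 30 mm) (distance of any of paint_jar, paint_tin, lacquer_bowl, spatula, brush, sanding_block, small_vase from where it was at the start of the episode above 0.03 m).
It also fails if it takes over 64 s, if anything falls off the work surface, if the arm or the gripper's body presses on something with over 40 N, if the wrist force passes 120 N, or if a joint passes its speed limit or range.

## Working session

There is one attempt and no reset: what is moved stays moved. The work goes in short steps, Python scripts to look and compute and a shell command to move; the robot and the scene stay as the last step left them, time stands still between calls to the robot, and variables do not carry over. Pictures are saved under pics/ and viewed, and the job is handed in when it is done.

```bash
ls; mkdir -p pics
python3 - <<'E'
from cell import ctrl
import cv2,numpy as np
print(ctrl.observe())
for n in ["scene","top","wrist"]:
    p,d=ctrl.capture(n); cv2.imwrite(f"pics/{n}0.png",p[:,:,::-1]); np.save(f"pics/{n}0.npy",d)
    m=ctrl.camera_model(n); print(n,m)
E
```

```text
pics
{'clock': 0.0, 'joint_pos': array([ 1.1104971 ,  0.42673158,  0.07384031,  1.60660684, -0.03412159,
        1.11080521, -0.06707618]), 'qd': array([ 0.00097542,  0.00257632,  0.00032868,  0.00051323,  0.00029628,
       -0.0005894 , -0.00277481]), 'joint_torque': array([-8.11028640e-04, -9.49821639e+01,  3.75993356e+00, -4.63517082e+01,
        1.90746045e-02,  1.01006735e-02,  1.95781524e-05]), 'tool_pos': array([ 0.2062978 , -0.64230116,  0.25261062]), 'orientation': array([-3.14030268e+00,  7.18348868e-05,  3.10791481e-01]), 'contact_force': array([ 0.08998055, -0.5756047 ,  0.40346452]), 'wrist_torque': array([ 0.0051175 , -0.01769428, -0.02317889]), 'width': 0.08553432625728122}
scene {'camera_matrix': array([[435.2307364 ,   0.        , 286.76396711],
       [  0.        , 435.2307364 , 206.85665291],
       [  0.        ,   0.        ,   1.        ]]), 'T': array([[ 0.31990865, -0.80832925,  0.49422897,  1.20822194],
       [ 0.94740183,  0.27809281, -0.15841137, -0.36923047],
       [-0.00939298,  0.5189106 ,  0.85477691,  1.2401548 ],
       [ 0.        ,  0.        ,  
[... 290 characters left out ...]
, -0.01973575, -0.02569424, -0.17213182],
       [-0.02732558,  0.08740227,  0.99579825,  1.53710057],
       [ 0.        ,  0.        ,  0.        ,  1.        ]])}
wrist {'camera_matrix': array([[321.2876426 ,   0.        , 279.67498098],
       [  0.        , 321.2876426 , 212.46582395],
       [  0.        ,   0.        ,   1.        ]]), 'T_tool_cam': array([[ 5.08289291e-04,  9.64066024e-01,  2.65662271e-01,
         6.68063107e-02],
       [ 9.99999841e-01, -4.25658823e-04, -3.68610869e-04,
        -1.19356079e-04],
       [-2.42283726e-04,  2.65662416e-01, -9.64066088e-01,
        -1.20483824e-01],
       [ 0.00000000e+00,  0.00000000e+00,  0.00000000e+00,
         1.00000000e+00]])}
```

View pics/top0.png

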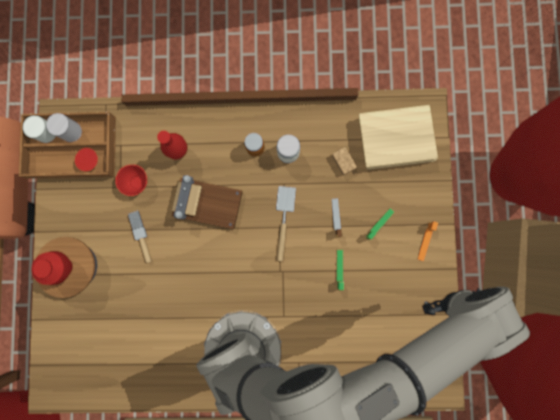

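View pics/scene0.png

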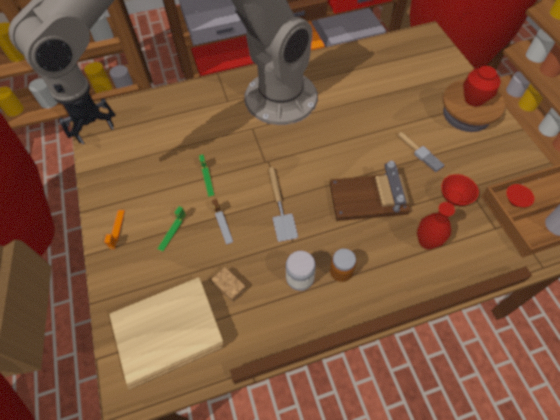

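View pics/wrist0.png

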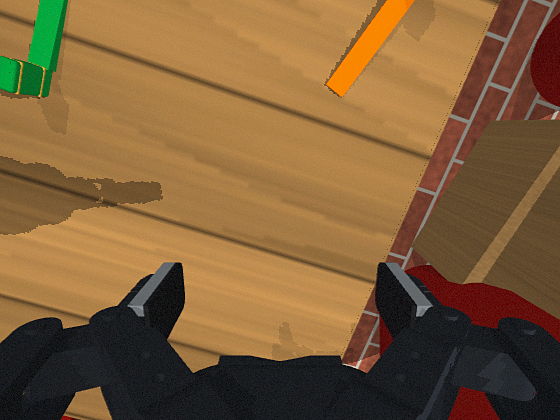

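```bash
cat > h.py <<'E'
import numpy as np,cv2
from cell import ctrl
def pt(n,u,v,d,m=None,T=None):
    m=m or ctrl.camera_model(n); K=m["camera_matrix"]
    x=(u-K[0,2])/K[0,0]*d; y=(v-K[1,2])/K[1,1]*d
    T=m["T"] if T is None else T
    return (T@np.stack([x,-y,-d+0*x,1+0*x]))[:3]
def plane(n,u,v,z,m=None,T=None):
    m=m or ctrl.camera_model(n)
    T=m["T"] if T is None else T
    a=pt(n,u,v,1.0,m,T); o=T[:3,3]; r=a-o
    return o+r*(z-o[2])/r[2]
def crop(src,dst,u0,u1,v0,v1,s):
    p=cv2.imread(src)[v0:v1,u0:u1]; cv2.imwrite(dst,cv2.resize(p,None,fx=s,fy=s,interpolation=cv2.INTER_CUBIC))
E
python3 - <<'E'
from h import *
crop("pics/top0.png","pics/c1.png",310,410,190,265,8)
crop("pics/top0.png","pics/c2.png",160,260,165,240,8)
crop("pics/scene0.png","pics/c3.png",190,250,190,250,10)
crop("pics/scene0.png","pics/c4.png",320,420,150,225,8)
E
```

```text
(no output)
```

View pics/c1.png

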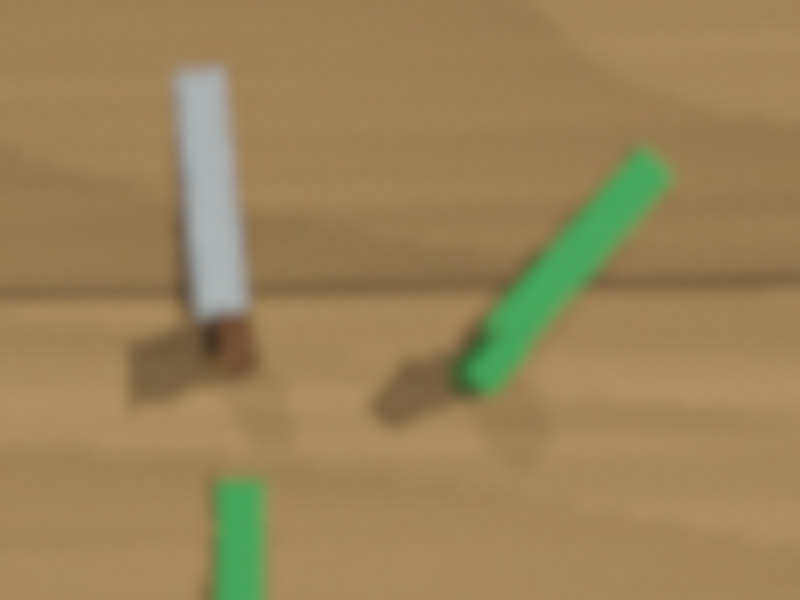

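View pics/c2.png

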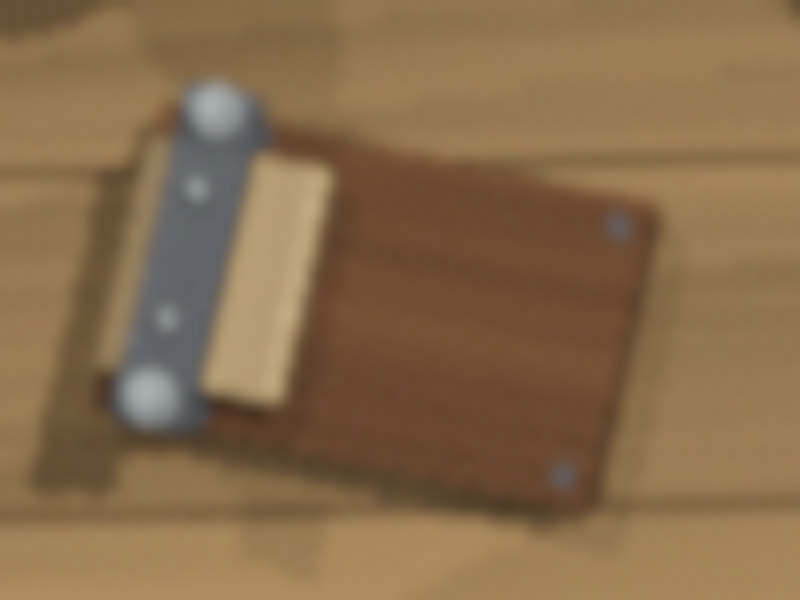

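View pics/c3.png

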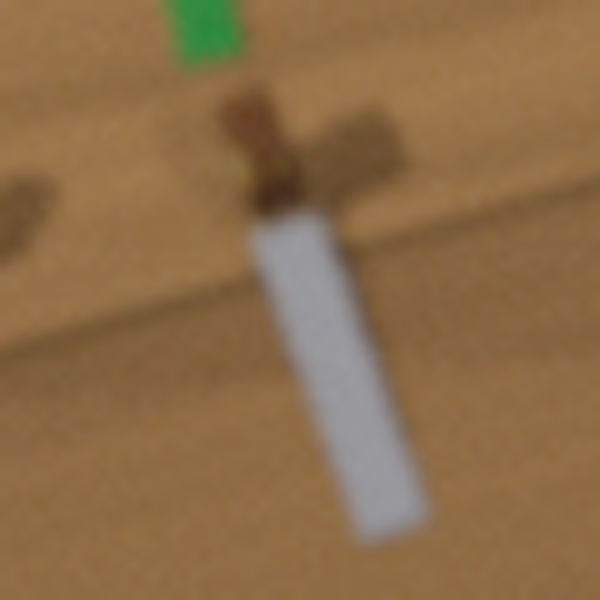

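View pics/c4.png

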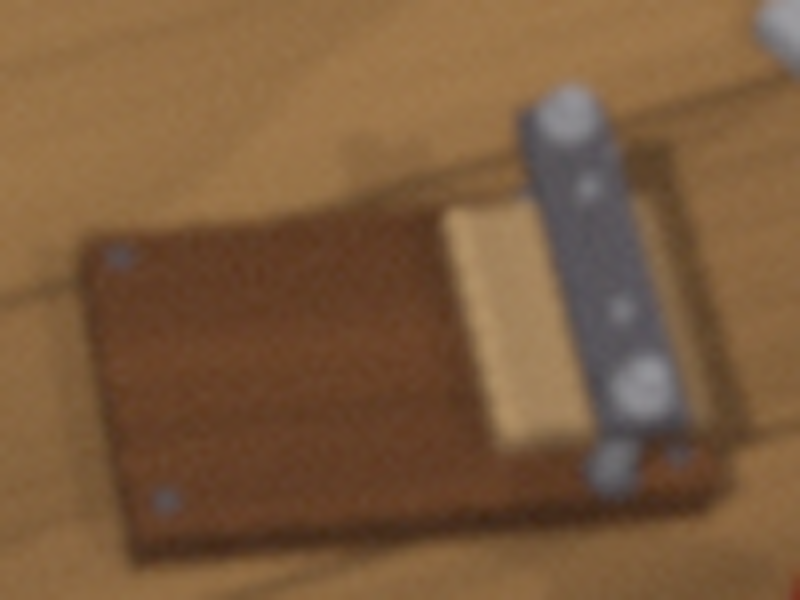

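Run:
```python
from h import *
def T(x,y,u0,v0,s,z,n): return plane(n,u0+(x+.5)/s-.5,v0+(y+.5)/s-.5,z)*1000
f=lambda l,a: print(l,np.round(a,1))
for l,x,y,z in [("tipL",175,72,.0025),("tipR",227,66,.0025),("hL",195,320,.0118),("hR",249,316,.0118),("handle bot-right",257,370,.052),("handle bot-left",222,374,.052)]:
    f(l,T(x,y,310,190,8,z,"top"))
for l,x,y,z in [("aprR",657,205,.03),("aprL",597,512,.03),("ubR",335,165,.0525),("ubL",282,408,.0525)]:
    f(l,T(x,y,160,165,8,z,"top"))
print("scene")
for l,x,y,z in [("tipL",430,520,.0025),("tipR",362,545,.0025),("hL",322,207,.0118),("hR",252,232,.0118)]:
    f(l,T(x,y,190,190,10,z,"scene"))
for l,x,y,z in [("aprR",132,548,.03),("aprL",83,240,.03),("ubR",500,425,.0525),("ubL",445,208,.0525)]:
    f(l,T(x,y,320,150,8,z,"scene"))
```

```text
tipL [ 555.2 -345.8    2.5]
tipR [ 557.5 -370.4    2.5]
hL [ 437.2 -350.6   11.8]
hR [ 438.6 -375.8   11.8]
handle bot-right [ 412.3 -373.3   52. ]
handle bot-left [ 410.8 -357.4   52. ]
aprR [590.4  -8.4  30. ]
aprL [447.1  21.1  30. ]
ubR [609.1 138.6  52.5]
ubL [496.6 163.3  52.5]
scene
tipL [ 558.8 -344.     2.5]
tipR [ 560.3 -366.7    2.5]
hL [ 440.7 -348.1   11.8]
hR [ 442.6 -372.2   11.8]
aprR [599.6  -9.2  30. ]
aprL [453.8  27.5  30. ]
ubR [606.  144.6  52.5]
ubL [501.8 168.4  52.5]
```

```bash
python3 -m inch '[[0,0,-0.04,24,32,-5,85],[0,0,-0.04,27,36,-5,85],[0,0,-0.04,27,36,-10,85],[0,0,-0.04,27,36,-10,85],[0,0,-0.04,27,36,-10,85]]'; python3 -m inch '[[0,0,-0.04,27,36,-10,70],[0,0,-0.033,27,36,-10,60],[0,0,0,27,32,-10,60],[0,0,0,7,0,-8,60],[0,0,0,0,0,0,60]]'
python3 - <<'E'
from h import *
s=ctrl.observe(); print(s)
p,d=ctrl.capture("wrist"); cv2.imwrite("pics/w1.png",p[:,:,::-1])
np.savez("pics/w1.npz",d=d,p=s["tool_pos"],o=s["orientation"])
E
```

```text
clock: 0.65
tool_pos: [0.3391, -0.465, 0.2129]
orientation: [-3.142, -0.0, 0.109]
contact_force: [0.6, -1.4, -0.5]
width: 0.0848
clock: 1.15
tool_pos: [0.4272, -0.3615, 0.1743]
orientation: [-3.141, 0.001, 0.041]
contact_force: [-0.2, -0.2, 0.4]
width: 0.06
{'clock': 1.15, 'joint_pos': array([ 0.60485248,  0.32767388, -0.02114737,  1.94042334,  0.00847919,
        0.87503539, -0.95071295]), 'qd': array([ 0.03778959, -0.02040466,  0.0337015 , -0.0043606 ,  0.0023068 ,
        0.019925  ,  0.01688579]), 'joint_torque': array([ -3.47547144, -77.38096476,  -0.97647462, -39.80767965,
        -0.1780762 ,  -0.5032602 ,  -0.58007464]), 'tool_pos': array([ 0.42717741, -0.36146653,  0.1742929 ]), 'orientation': array([-3.14050021e+00,  1.00467414e-03,  4.06986145e-02]), 'contact_force': array([-0.19647975, -0.15580926,  0.41376597]), 'wrist_torque': array([-0.03742287,  0.0567225 , -0.04272482]), 'width': 0.060023643061991455}
```

View pics/w1.png

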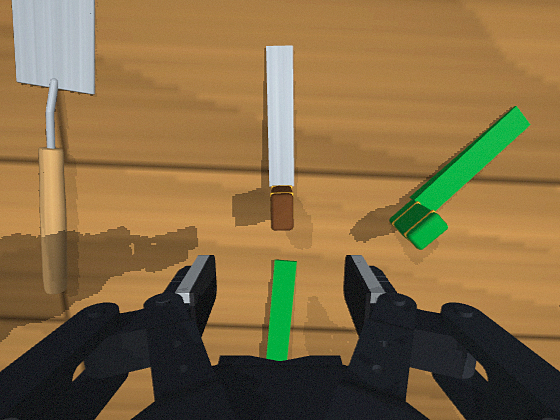

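```bash
cat >> h.py <<'E'
from scipy.spatial.transform import Rotation as Ro
def wT(p,o):
    T=np.eye(4); T[:3,:3]=Ro.from_euler("xyz",o).as_matrix(); T[:3,3]=p
    return T@ctrl.camera_model("wrist")["T_tool_cam"]
E
python3 - <<'E'
from h import *
crop("pics/w1.png","pics/c5.png",250,320,35,245,3.6)if 0 else crop("pics/w1.png","pics/c5.png",230,330,170,245,8)
crop("pics/w1.png","pics/c6.png",255,305,40,75,12)
z=np.load("pics/w1.npz"); T=wT(z["p"],z["o"])
for u,v in [(283,211),(275,191),(280,120),(280,60),(300,120)]:
    print(u,v,np.round(pt("wrist",u,v,float(z["d"][v,u]),None,T)*1000,1))
E
```

```text
283 211 [ 427.9 -364.    50.8]
275 191 [ 441.3 -357.    39.3]
280 120 [ 497.  -358.8    7.3]
280 60 [ 545.2 -356.8    1.9]
300 120 [ 497.8 -376.4   -0.8]
```

View pics/c5.png

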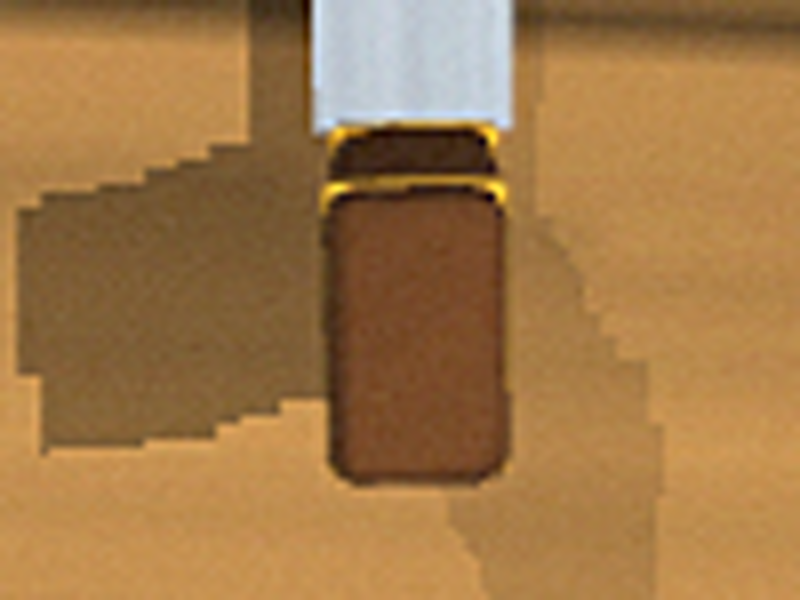

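View pics/c6.png

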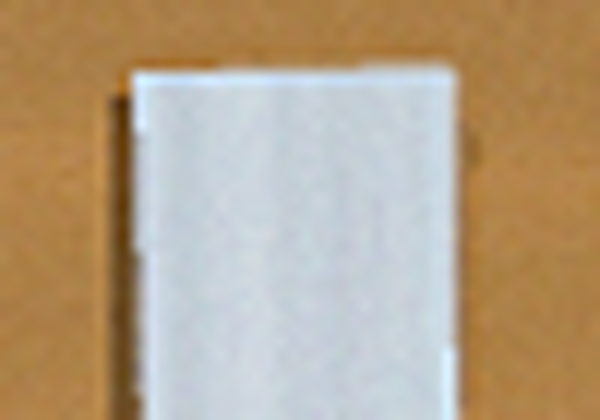

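Run:
```python
from h import *
z=np.load("pics/w1.npz"); T=wT(z["p"],z["o"])
W=lambda u,v,h:plane("wrist",u,v,h,None,T)*1000
f=lambda x,y:(229.56+x/8,169.56+y/8)
for x,y in [(328,190),(506,190),(330,485),(512,485)]: print(W(*f(x,y),.052))
a=np.mean([W(*f(x,y),.052) for x,y in [(328,190),(506,190),(330,485),(512,485)]],0)
b=(W(254.54+133/12,39.54+72/12,.0025)+W(254.54+457/12,39.54+67/12,.0025))/2
print("h",a,"tip",b,"yaw",np.arctan2(b[1]-a[1],b[0]-a[0]),np.linalg.norm((b-a)[:2]))
```

```text
[ 441.97954268 -353.77726146   52.        ]
[ 442.69029052 -370.91877069   52.        ]
[ 412.0446649  -354.98381316   52.        ]
[ 412.79726146 -373.07539485   52.        ]
h [ 427.37793989 -363.18881004   52.        ] tip [ 556.18914593 -355.59102566    2.5       ] yaw 0.05891561626619149 129.03508487511428
```

```bash
python3 -m inch '[[0,0,0.015,0,-1.7,-35,60],[0,0,0,0,0,-40,60],[0,0,0,0,0,-38,60],[0,0,0,0,0,-25,60],[0,0,0,0,0,-5,60]]'; python3 -m inch '[[0,0,0,0,0,0,10],[0,0,0,0,0,0,10],[0,0,0,0,0,0,10],[0,0,0,0,0,0,10],[0,0,0,0,0,0,10]]'; python3 -m inch '[[0,0,0,0,0,0,10],[0,0,0,0,0,0,10],[0,0,0,0,0,5,10],[0,0,0,0,0,10,10],[0,0,0,0,0,15,10]]'; python3 -m inch '[[0,0,0,0,0,20,10],[0,0,0,0,0,30,10],[0,0,0,0,0,30,10],[0,0,0,0,0,0,10],[0,0,0,0,0,0,10]]'
python3 - <<'E'
from h import *
s=ctrl.observe(); print(s["clock"],s["tool_pos"],s["orientation"],s["contact_force"],s["wrist_torque"],s["width"])
p,d=ctrl.capture("wrist"); cv2.imwrite("pics/w2.png",p[:,:,::-1])
np.savez("pics/w2.npz",d=d,p=s["tool_pos"],o=s["orientation"])
E
```

```text
clock: 1.7
tool_pos: [0.424, -0.3649, 0.0301]
orientation: [-3.14, 0.003, 0.051]
contact_force: [-0.5, -0.7, 1.3]
width: 0.0603
clock: 2.2
tool_pos: [0.427, -0.3651, 0.034]
orientation: [3.14, -0.002, 0.053]
contact_force: [-1.4, -0.5, 8.8]
width: 0.0171
clock: 2.7
tool_pos: [0.4262, -0.3642, 0.0633]
orientation: [-3.141, 0.0, 0.053]
contact_force: [0.4, -0.9, -1.1]
width: 0.0174
clock: 3.2
tool_pos: [0.4268, -0.3646, 0.144]
orientation: [3.14, -0.002, 0.053]
contact_force: [-0.5, -0.1, -2.3]
width: 0.0174
3.2 [ 0.42676611 -0.36459389  0.14395087] [ 3.14013495e+00 -2.00232102e-03  5.27029363e-02] [-0.51518398 -0.06635096 -2.3396999 ] [0.04135724 0.04297353 0.01161225] 0.01737135024479049
```

View pics/w2.png

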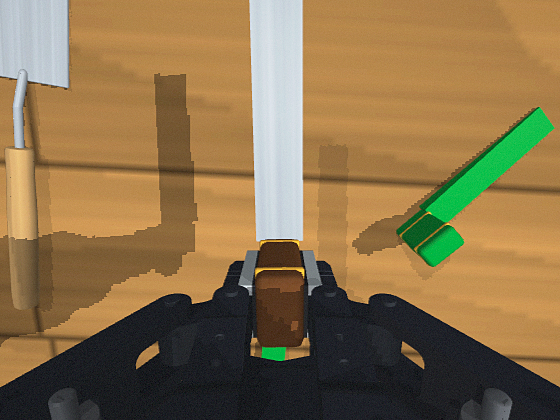

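```bash
cat >> h.py <<'E'
def blade(f):
    z=np.load(f); d=z["d"]; vs,us=np.mgrid[5:230,256:300]
    T=ctrl.camera_model("wrist")["T_tool_cam"]
    P=pt("wrist",us.ravel(),vs.ravel(),d[vs,us].ravel().astype(float),None,T).T*1000
    return P
E
python3 - <<'E'
from h import *
P=blade("pics/w2.npz")
P=P[np.abs(P[:,2]-15)<25]
A=np.c_[P[:,0],P[:,1],np.ones(len(P))]
for _ in range(4):
    c=np.linalg.lstsq(A,P[:,2],rcond=None)[0]; r=P[:,2]-A@c; k=np.abs(r)<3*max(r.std(),.3); A,P=A[k],P[k]
print(c,len(P),r.std(),P.min(0),P.max(0))
# tool z of blade top at x=14 and x=70
print([c[0]*x+c[2] for x in (14,70,130)])
E
```

```text
[ 8.19502571e-02 -9.65324499e-04  2.14143790e+01] 9814 0.6310407896178721 [ 18.78165803 -11.10155841  21.60243931] [114.90869472   9.20062492  32.59681244]
[np.float64(22.561682600120093), np.float64(27.15089699836968), np.float64(32.06791242506567)]
```

```bash
python3 -m inch '[[0,0,0.1,9,25,5,10],[0,0,0.13,9,36,0,10],[0,0,0.13,9,38,0,10],[0,0,0.13,9,38,0,10],[0,0,0.13,9,38,0,10]]'; python3 -m inch '[[0,0,0.13,9,38,0,10],[0,0,0.13,9,38,0,10],[0,0,0.13,9,38,0,10],[0,0,0.13,9,38,0,10],[0,0,0.1,9,25,0,10]]';python3 -m inch '[[0,0,0.06,3,15,0,10],[0,0,0,0,0,0,10],[0,0,0,0,0,0,10],[0,0,0,0,0,0,10],[0,0,0,0,0,0,10]]'
python3 - <<'E'
from h import *
s=ctrl.observe(); print(s["clock"],s["tool_pos"],s["orientation"],s["contact_force"],s["wrist_torque"],s["width"])
for n in ["wrist","scene","top"]:
    p,d=ctrl.capture(n); cv2.imwrite(f"pics/{n}3.png",p[:,:,::-1])
    np.savez(f"pics/{n}3.npz",d=d,p=s["tool_pos"],o=s["orientation"])
crop("pics/top3.png","pics/c7.png",160,260,165,240,8)
E
```

```text
clock: 3.75
tool_pos: [0.4709, -0.1877, 0.1466]
orientation: [-3.14, 0.001, 0.678]
contact_force: [0.7, -0.2, -2.1]
width: 0.0176
clock: 4.25
tool_pos: [0.516, -0.0095, 0.1467]
orientation: [-3.14, -0.0, 1.3]
contact_force: [-0.1, -0.3, -1.6]
width: 0.0175
clock: 4.75
tool_pos: [0.5191, 0.0015, 0.1472]
orientation: [-3.141, 0.0, 1.35]
contact_force: [-0.8, 0.2, -2.6]
width: 0.0172
4.75 [0.5191477  0.00145191 0.14721056] [-3.14137076e+00  4.74526516e-04  1.35029765e+00] [-0.80209279  0.20469927 -2.57112846] [-0.07911594  0.02854628 -0.03272112] 0.017172733665137743
```

View pics/wrist3.png

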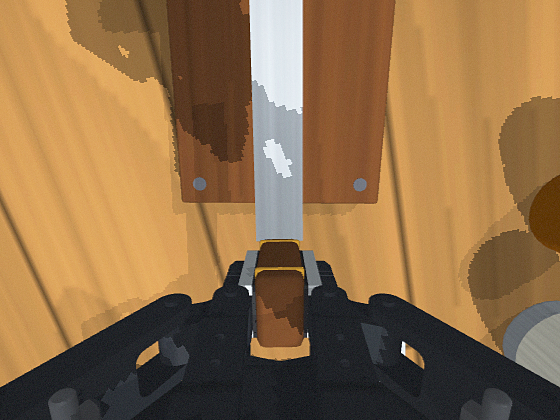

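View pics/scene3.png

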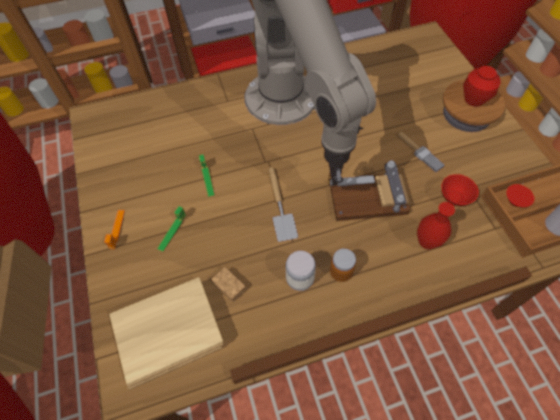

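Run:
```python
from h import *
z=np.load("pics/wrist3.npz"); T=wT(z["p"],z["o"])
d=z["d"]
for u,v in [(190,195),(375,195),(220,150),(340,100)]: print(np.round(pt("wrist",u,v,float(d[v,u]),None,T)*1000,1))
crop("pics/wrist3.png","pics/c8.png",165,215,180,215,12)
crop("pics/wrist3.png","pics/c9.png",350,400,180,215,12)
```

```text
[455.7  31.1  29.4]
[592.2   0.9  30.8]
[486.9  58.6  29.8]
[578.1  73.5  30.2]
```

View pics/c8.png

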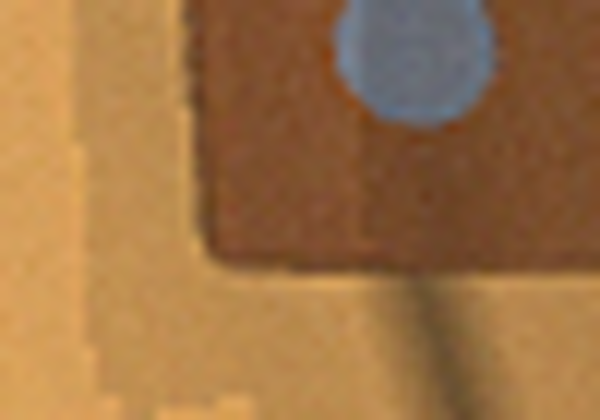

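View pics/c9.png

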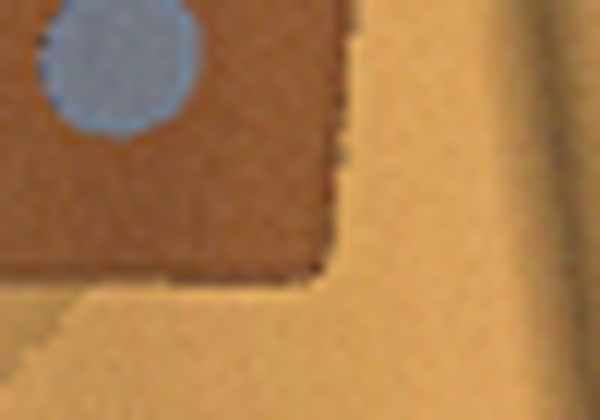

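View pics/c7.png

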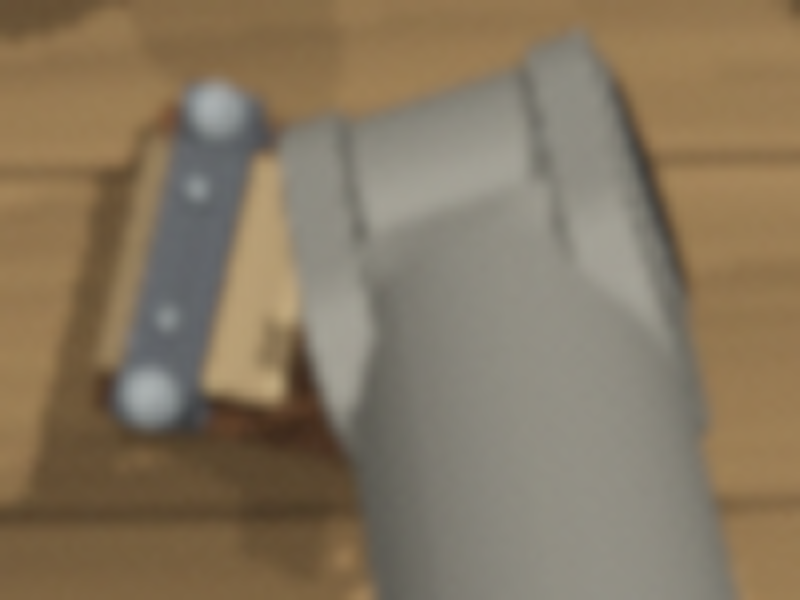

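Run:
```python
from h import *
z=np.load("pics/wrist3.npz"); T=wT(z["p"],z["o"])
W=lambda u,v,h=.03:plane("wrist",u,v,h,None,T)*1000
L,R=W(181.2,201.8),W(377.4,203.1)
p=cv2.imread("pics/wrist3.png")
print(L,R,np.linalg.norm(L-R)); e=(R-L)/np.linalg.norm(R-L); n=np.array([-e[1],e[0]]); print("yaw from edge",np.arctan2(n[1],n[0]))
mid=(L+R)/2; print("mid",mid,"front edge",mid[:2]+150*n)
# side edges
for v in (5,60,120,170): 
    print(v,[int(x) for x in p[v,155:190,2]],[int(x) for x in p[v,380:402,2]])
```

```text
[447.85973156  27.5692802   30.        ] [593.33480946  -6.02799039  30.        ] 149.30430295138322
yaw from edge 1.3438271527232362
mid [520.59727051  10.77064491  30.        ] front edge [554.35109065 156.92357723]
5 [110, 110, 108, 109, 108, 101, 112, 107, 105, 108, 105, 85, 77, 86, 83, 88, 92, 88, 81, 88, 87, 90, 88, 82, 93, 85, 87, 90, 90, 80, 76, 80, 76, 79, 82] [138, 147, 140, 144, 143, 147, 142, 143, 140, 142, 140, 141, 141, 132, 130, 188, 184, 186, 185, 184, 183, 179]
60 [95, 89, 85, 90, 97, 111, 99, 101, 106, 111, 110, 109, 110, 113, 114, 98, 78, 79, 84, 93, 91, 88, 87, 87, 91, 84, 94, 87, 88, 85, 87, 89, 81, 84, 80] [149, 150, 143, 141, 141, 142, 144, 144, 132, 129, 208, 211, 207, 206, 207, 206, 206, 197, 196, 197, 193, 194]
120 [219, 224, 223, 221, 221, 221, 223, 221, 223, 226, 203, 226, 207, 207, 197, 116, 90, 94, 84, 71, 68, 107, 133, 135, 90, 84, 83, 92, 93, 85, 83, 89, 88, 93, 91] [141, 144, 149, 134, 135, 145, 128, 116, 129, 144, 163, 178, 192, 213, 212, 214, 216, 209, 208, 214, 213, 210]
170 [208, 211, 213, 211, 212, 215, 210, 213, 213, 209, 214, 212, 212, 209, 213, 190, 185, 193, 198, 123, 111, 120, 127, 131, 116, 115, 138, 132, 132, 131, 127, 127, 129, 126, 130] [164, 215, 220, 217, 218, 218, 219, 223, 206, 185, 174, 159, 140, 119, 128, 148, 158, 171, 192, 204, 214, 219]
```

```bash
python3 -m inch '[[0,0,-0.004,0,0,-20,10],[0,0,0,0,0,-25,10],[0,0,0,0,0,-20,10],[0,0,0,0,0,-10,10],[0,0,0,0,0,-4,10]]'; python3 -m inch '[[0,0,0,0,0,-1,10],[0,0,0,0,0,0,10],[0,0,0,0,0,0,10],[0,0,0,0,0,0,10],[0,0,0,0,0,0,10]]'
python3 - <<'E'
from h import *
s=ctrl.observe(); print(s["clock"],s["tool_pos"],s["orientation"],s["contact_force"],s["wrist_torque"],s["width"])
for n in ["wrist","scene"]:
    p,d=ctrl.capture(n); cv2.imwrite(f"pics/{n}4.png",p[:,:,::-1])
    np.savez(f"pics/{n}4.npz",d=d,p=s["tool_pos"],o=s["orientation"])
crop("pics/scene4.png","pics/c10.png",320,420,140,215,8)
E
```

```text
clock: 5.4
tool_pos: [0.519, 0.0026, 0.0676]
orientation: [-3.14, 0.0, 1.349]
contact_force: [-0.6, -0.5, -1.2]
width: 0.0174
clock: 5.9
tool_pos: [0.5196, 0.0026, 0.0677]
orientation: [3.141, -0.0, 1.349]
contact_force: [0.1, 0.1, -1.4]
width: 0.0172
5.9 [0.51962422 0.00263028 0.06771657] [ 3.14095101e+00 -1.14684610e-04  1.34867344e+00] [ 0.06939869  0.11957964 -1.36495047] [-0.09638709  0.04683999 -0.00609405] 0.017226687332030633
```

View pics/wrist4.png

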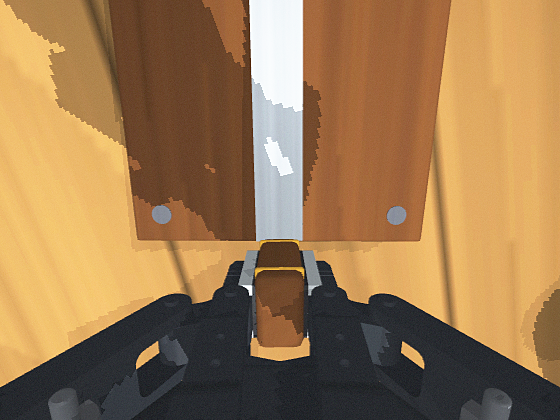

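View pics/c10.png

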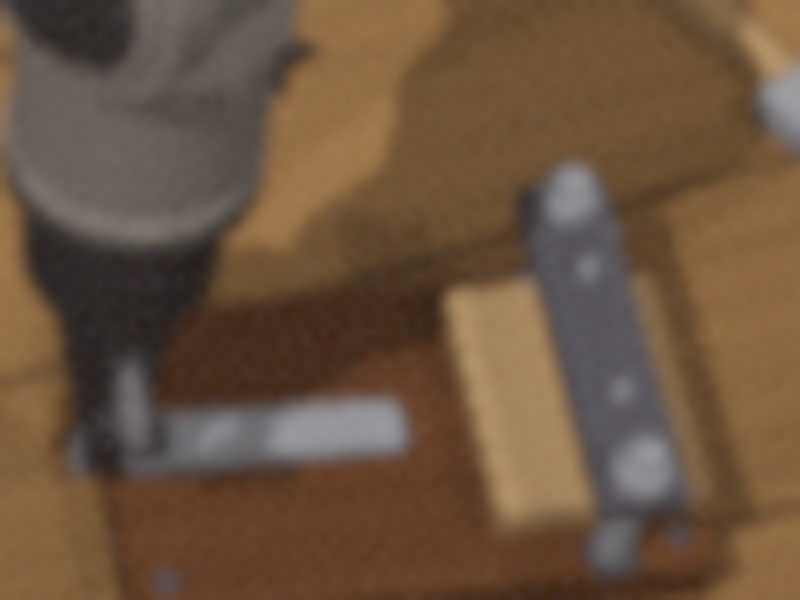

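```bash
python3 -m inch '[[0,0,-0.005,0,0,-1,10],[0,0,0,0,0,-1,10],[0,0,0,0,0,0,10],[0,0,0,0,0,0,10],[0,0,0,0,0,0,10]]'; python3 -m inch '[[0,0,0,0,0,-0.5,10],[0,0,0,0,0,0,10],[0,0,0,0,0,0,10],[0,0,0,0,0,0,10],[0,0,0,0,0,0,10]]';python3 -m inch '[[0,0,0,0,0,-0.5,10],[0,0,0,0,0,0,10],[0,0,0,0,0,0,10],[0,0,0,0,0,0,10],[0,0,0,0,0,0,10]]'; python3 -m inch '[[0,0,0,0,0,-0.5,10],[0,0,0,0,0,0,10],[0,0,0,0,0,0,10],[0,0,0,0,0,0,10],[0,0,0,0,0,0,10]]'; python3 -c "
from cell import ctrl
s=ctrl.observe();print(s)"
```

```text
clock: 6.5
tool_pos: [0.5194, 0.0027, 0.0653]
orientation: [-3.141, -0.0, 1.344]
contact_force: [-0.7, 1.1, -0.5]
width: 0.0172
clock: 7.0
tool_pos: [0.5194, 0.0027, 0.0648]
orientation: [3.142, -0.0, 1.344]
contact_force: [-0.4, -0.3, -1.4]
width: 0.0173
clock: 7.5
tool_pos: [0.5195, 0.0027, 0.0643]
orientation: [3.142, -0.0, 1.344]
contact_force: [-0.2, -0.4, -1.1]
width: 0.0172
clock: 8.0
tool_pos: [0.5194, 0.0026, 0.0641]
orientation: [3.141, 0.0, 1.344]
contact_force: [-1.9, -1.7, 6.4]
width: 0.0176
{'clock': 8.0, 'joint_pos': array([ 0.18805423,  0.46072314, -0.38367611,  2.07982579,  0.27911079,
        0.64920749, -0.61049326]), 'qd': array([-0.00101142, -0.00107851,  0.00109092, -0.00170805,  0.00221244,
       -0.00101966, -0.00044697]), 'joint_torque': array([-4.08769296e-01, -7.83185434e+01, -5.36148101e+00, -2.99889672e+01,
        1.22704189e-01, -6.53403830e-01, -1.10712970e-02]), 'tool_pos': array([0.51944657, 0.00261892, 0.06405086]), 'orientation': array([3.14144712e+00, 8.22302737e-05, 1.34363619e+00]), 'contact_force': array([-1.88020351, -1.66092133,  6.40637045]), 'wrist_torque': array([0.00893571, 0.41138914, 0.00519088]), 'width': 0.017598196497088308}
```

```bash
python3 -m inch '[[0,0,0,0,0,0.3,10],[0,0,0,0.4,2,0,10],[0,0,0,1.1,4.9,0,10],[0,0,0,1.8,7.8,0,10],[0,0,0,1.1,4.9,0,10]]'; python3 -m inch '[[0,0,0,1.1,4.9,0,10],[0,0,0,1.1,4.9,0,10],[0,0,0,1.1,4.9,0,10],[0,0,0,0.9,3.9,0,10],[0,0,0,0,0,0,10]]'
python3 - <<'E'
from h import *
s=ctrl.observe(); print(s["clock"],s["tool_pos"],s["orientation"],s["contact_force"],s["wrist_torque"],s["width"])
for n in ["wrist","scene"]:
    p,d=ctrl.capture(n); cv2.imwrite(f"pics/{n}5.png",p[:,:,::-1])
    np.savez(f"pics/{n}5.npz",d=d,p=s["tool_pos"],o=s["orientation"])
crop("pics/scene5.png","pics/c11.png",320,420,140,215,8)
E
```

```text
clock: 8.5
tool_pos: [0.5241, 0.0234, 0.0641]
orientation: [3.141, -0.0, 1.344]
contact_force: [-0.8, -0.7, 1.1]
width: 0.0174
clock: 9.0
tool_pos: [0.5282, 0.0417, 0.0641]
orientation: [3.142, -0.001, 1.345]
contact_force: [0.3, -0.0, -0.3]
width: 0.0175
9.0 [0.52815332 0.04173063 0.06410106] [ 3.14155211e+00 -5.63181479e-04  1.34455197e+00] [ 0.3130888  -0.02986938 -0.30603558] [ 0.22537947 -0.08153132 -0.01256548] 0.01746980047526648
```

View pics/wrist5.png

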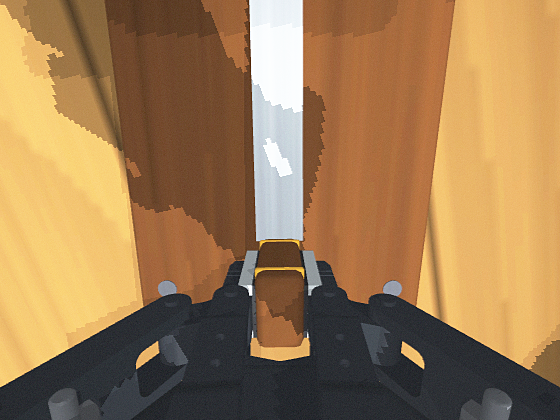

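View pics/c11.png

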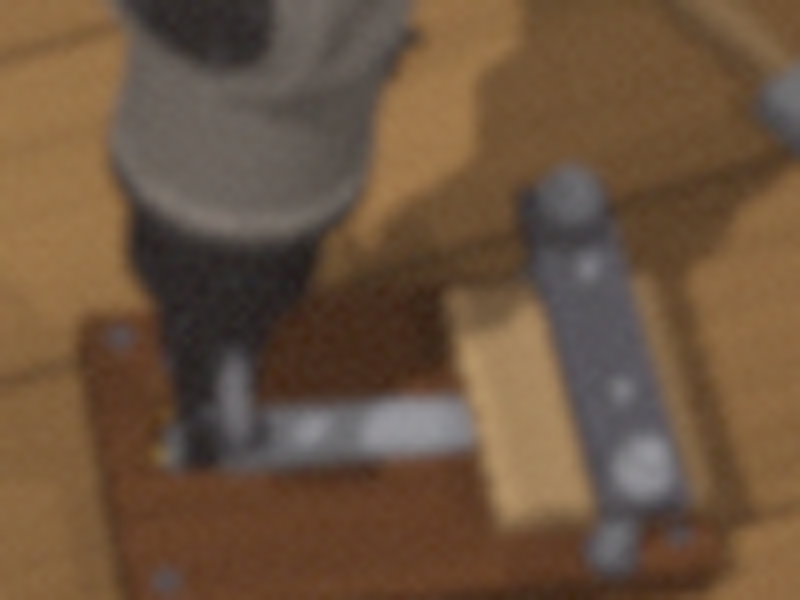

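```bash
A='x'; python3 -m inch '[[0,0,0,0.7,2.9,0,10],[0,0,0,0.7,2.9,0,10],[0,0,0,0.7,2.9,0,10],[0,0,0,0.7,2.9,0,10],[0,0,0,0,0,0,10]]'; python3 -m inch '[[0,0,0,0.45,1.95,0,10],[0,0,0,0.45,1.95,0,10],[0,0,0,0.45,1.95,0,10],[0,0,0,0,0,0,10],[0,0,0,0,0,0,10]]'; python3 -m inch '[[0,0,0,0.45,1.95,0,10],[0,0,0,0.45,1.95,0,10],[0,0,0,0,0,0,10],[0,0,0,0,0,0,10],[0,0,0,0,0,0,10]]'
```

```text
clock: 9.6
tool_pos: [0.531, 0.0532, 0.0641]
orientation: [3.141, -0.0, 1.344]
contact_force: [0.4, 1.0, -0.0]
width: 0.0171
clock: 10.1
tool_pos: [0.5322, 0.0587, 0.0641]
orientation: [3.142, -0.0, 1.344]
contact_force: [-0.0, 0.3, -0.4]
width: 0.0177
clock: 10.6
tool_pos: [0.5331, 0.0624, 0.0641]
orientation: [3.142, -0.0, 1.344]
contact_force: [0.9, 1.1, 0.0]
width: 0.0173
```

```bash
python3 -m inch '[[0,0,0,0.22,0.98,0,10],[0,0,0,0.22,0.98,0,10],[0,0,0,0.22,0.98,0,10],[0,0,0,0.22,0.98,0,10],[0,0,0,0.22,0.98,0,10]]'; python3 -m inch '[[0,0,0,0.22,0.98,0,10],[0,0,0,0.22,0.98,0,10],[0,0,0,0.22,0.98,0,10],[0,0,0,0.22,0.98,0,10],[0,0,0,0.22,0.98,0,10]]'
```

```text
clock: 11.1
tool_pos: [0.5341, 0.0672, 0.0641]
orientation: [-3.142, 0.0, 1.344]
contact_force: [-0.8, -1.6, 1.7]
width: 0.0171
clock: 11.6
tool_pos: [0.5353, 0.0721, 0.0641]
orientation: [-3.142, -0.0, 1.344]
contact_force: [0.4, -1.7, 1.4]
width: 0.0174
```

```bash
python3 -m inch '[[0,0,0,0.22,0.98,0,10],[0,0,0,0.22,0.98,0,10],[0,0,0,0.22,0.98,0,10],[0,0,0,0.22,0.98,0,10],[0,0,0,0.22,0.98,0,10]]'; python3 -c "
from cell import ctrl
s=ctrl.observe();print(s['contact_force'],s['wrist_torque'],s['tool_pos'])"
```

```text
clock: 12.1
tool_pos: [0.5363, 0.0766, 0.0641]
orientation: [-3.141, 0.001, 1.344]
contact_force: [-1.3, -5.4, 3.5]
width: 0.0172
[-1.33303889 -5.35667326  3.45632737] [-1.03721461  0.2671309   0.01418993] [0.53625597 0.07664333 0.06407369]
```

```bash
python3 -m inch '[[0,0,0,0.22,0.98,0,10],[0,0,0,0.22,0.98,0,10],[0,0,0,0.22,0.98,0,10],[0,0,0,0.22,0.98,0,10],[0,0,0,0.22,0.98,0,10]]'; python3 -c "
from cell import ctrl
s=ctrl.observe();print(s['contact_force'],s['wrist_torque'],s['tool_pos'])"
```

```text
clock: 12.6
tool_pos: [0.537, 0.0797, 0.0641]
orientation: [-3.141, 0.003, 1.342]
contact_force: [-3.7, -13.3, 7.0]
width: 0.0172
[ -3.65728128 -13.25115615   7.00403862] [-2.41322108  0.53366857  0.02658097] [0.5370482  0.07971613 0.06407606]
```

```bash
python3 -m inch '[[0,0,0,0.22,0.98,0,10],[0,0,0,0.22,0.98,0,10],[0,0,0,0.22,0.98,0,10],[0,0,0,0,0,0,10],[0,0,0,0,0,0,10]]'
python3 - <<'E'
from h import *
s=ctrl.observe(); print(s["clock"],s["tool_pos"],s["orientation"],s["contact_force"],s["wrist_torque"],s["width"])
for n in ["wrist","scene"]:
    p,d=ctrl.capture(n); cv2.imwrite(f"pics/{n}6.png",p[:,:,::-1])
    np.savez(f"pics/{n}6.npz",d=d,p=s["tool_pos"],o=s["orientation"])
crop("pics/scene6.png","pics/c12.png",320,420,140,215,8)
def fit(f):
    P=blade(f); P=P[(P[:,0]>16)&(P[:,0]<75)&(np.abs(P[:,2]-25)<12)]
    for _ in range(4):
        A=np.c_[P[:,0],P[:,1],np.ones(len(P))]; c=np.linalg.lstsq(A,P[:,2],rcond=None)[0]; r=P[:,2]-A@c; P=P[np.abs(r)<3*max(r.std(),.3)]
    return c
for k in ("pics/w2.npz","pics/wrist5.npz","pics/wrist6.npz"): print(k,fit(k))
# height of upper-board top surface, before vs now (scene depth)
a=np.load("pics/scene5.npz")["d"];b=np.load("pics/scene6.npz")["d"]
v,u=np.mgrid[182:200,380:388]
for d in (a,b): print(np.median(pt("scene",u.ravel(),v.ravel(),d[v,u].ravel().astype(float))[2])*1000)
E
```

```text
clock: 13.1
tool_pos: [0.5378, 0.0827, 0.0641]
orientation: [-3.141, 0.003, 1.342]
contact_force: [-3.0, -13.6, 7.2]
width: 0.0173
13.1 [0.53780033 0.08268128 0.06407369] [-3.14103724e+00  2.54143932e-03  1.34198533e+00] [ -3.02591295 -13.6232224    7.22265487] [-2.18315715  0.55225231  0.01568434] 0.017263403379393683
pics/w2.npz [ 8.23738318e-02 -2.31347213e-03  2.13538893e+01]
pics/wrist5.npz [ 8.03189789e-02 -1.51268179e-03  2.13466835e+01]
pics/wrist6.npz [ 7.66620572e-02 -2.36104402e-03  2.13547880e+01]
52.55297582961271
53.225061781790984
```

View pics/c12.png

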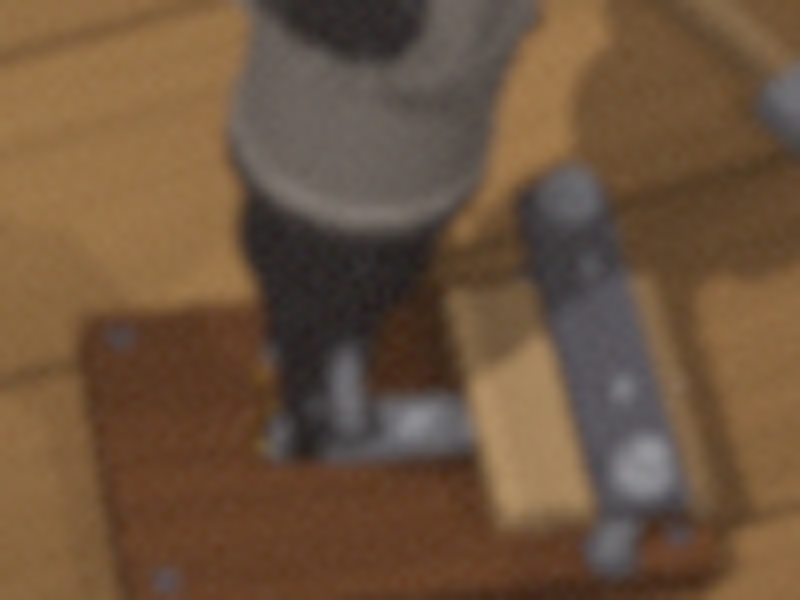

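View pics/wrist6.png

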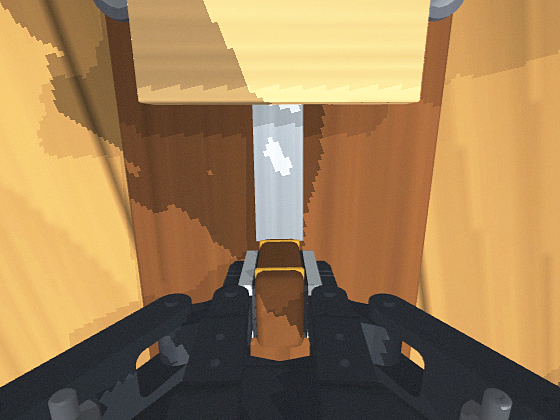

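```bash
python3 -m inch '[[0,0,0,0,0,0.15,10],[0,0,0,0,0,0.15,10],[0,0,0,0,0,0,10],[0,0,0,0,0,0,10],[0,0,0,0,0,0,10]]'; python3 -c "
from cell import ctrl
s=ctrl.observe();print(s['contact_force'],s['wrist_torque'],s['tool_pos'])"
```

```text
clock: 13.7
tool_pos: [0.5378, 0.0831, 0.0642]
orientation: [-3.141, 0.002, 1.342]
contact_force: [-1.0, -10.2, 2.7]
width: 0.0173
[ -0.96094616 -10.24356706   2.72199428] [-1.82623387  0.19216927 -0.11877818] [0.53778225 0.08308248 0.06418215]
```

```bash
python3 -m inch '[[0,0,0,0,0,0,10],[0,0,0,0,0,0,10],[0,0,0,0,0,0,10],[0,0,0,0,0,0,10],[0,0,0,0,0,0,10]]'
python3 - <<'E'
from h import *
s=ctrl.observe(); print(s["tool_pos"],s["contact_force"],s["width"],np.abs(s["qd"]).max())
a=np.load("pics/scene5.npz")["d"]; b=ctrl.capture("scene")[1]
p,d=ctrl.capture("wrist"); cv2.imwrite("pics/w7.png",p[:,:,::-1]); np.savez("pics/w7.npz",d=d,p=s["tool_pos"],o=s["orientation"])
v,u=np.mgrid[182:200,380:388]
for q in (a,b): print("board top",np.median(pt("scene",u.ravel(),v.ravel(),q[v,u].ravel().astype(float))[2])*1000)
P=blade("pics/w7.npz"); P=P[(P[:,0]>16)&(P[:,0]<75)&(np.abs(P[:,2]-25)<12)]
for _ in range(4):
    A=np.c_[P[:,0],P[:,1],np.ones(len(P))]; c=np.linalg.lstsq(A,P[:,2],rcond=None)[0]; r=P[:,2]-A@c; P=P[np.abs(r)<3*max(r.std(),.3)]
print(c)
E
```

```text
clock: 14.2
tool_pos: [0.5378, 0.0831, 0.0642]
orientation: [-3.141, 0.002, 1.342]
contact_force: [-2.0, -10.6, 1.3]
width: 0.0172
[0.53778708 0.08310639 0.06419377] [ -2.03725335 -10.55965409   1.30040867] 0.01716997518781262 0.0018926539194546814
board top 52.55297582961271
board top 53.50530225411432
[7.81131783e-02 1.20227841e-03 2.13426428e+01]
```

View pics/w7.png

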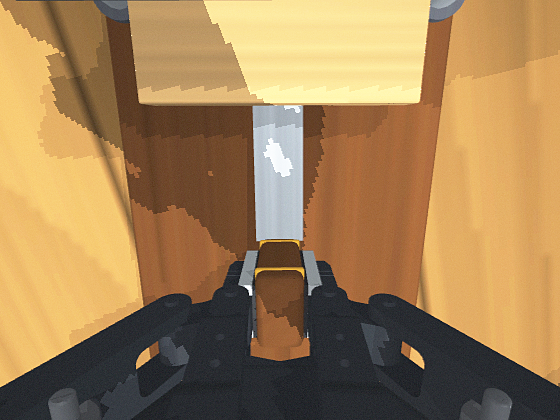

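The picture shows the handle held at (280,310). The blade runs straight under the upper board's front edge at row 103, centred between the posts. Readings are steady and the board is up about 1 mm, so I'm handing in.

```bash
python3 -c "
from cell import ctrl
print(ctrl.finish_job())"
```

```text
the job is handed in; nothing more can be done
None
```

I picked the steel gauge up by its wooden handle and laid it flat on the press's apron. I then slid it in along the press's axis until it dragged under the sprung board, and handed the job in at about 14 s while still gripping it there.

**Last checks:**
- **Depth:** the tip is about 54 mm past the board's front edge and near the middle. The gauge first touched at roughly 45 mm, so the press is open about 6 mm.
- **Lift:** about 0.7 mm judged from the depth past first touch, and about 0.95 mm from the scene camera's depth readings. Both are well under 3 mm.
- **Fit:** the blade is level to about 0.1°, its yaw is within 0.01 rad of the press, and the arm was still. The fingers were 17 mm apart on the 18 mm handle.
- **Other things:** I saw no contact with anything else on the way. I did not re-measure the bystanders' positions at the end.

**Disagreed:** the drag reached 14 N while the gripper was pressing down, against the expected 4 to 8 N. Raising the tool 0.3 mm brought it to about 10.5 N, still a little high. I put the remainder down to light downward pressure and the arm's residual push. The bearing forces on the board and base were not measured directly. I inferred them from the lift, the drag and the wrist force.

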